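# Open the disinfectant tank's filler cap, thread hand unknown

### The arm

A 6-joint arm with a two-finger parallel gripper is mounted at the origin on the work surface. World frame = base frame: x ahead of the robot, y to its left, z up, the work surface at z = 0. Lengths are in mm, angles in rad, forces in N, time in s.
With the tool pointing down it reaches from about 350 to 875 mm from the base axis. Payload 4.2 kg.
Tool frame: the origin (TCP) lies between the finger pads; the fingertips stand 11 mm ahead of it and the grasp point (between the pads) lies 8 mm behind it; z points along the fingers, y is the direction in which the jaws open and shut (so a half turn about z gives the same grasp; the last joint's range is limited). The gripper opens to 85 mm and grips with 20 to 120 N. Pads are 22 mm wide; open, the fingers measure 114 mm over their backs; the gripper's body (76 mm by 85 mm) begins 54 mm behind the grasp point. The pads swing forward as they close: fully open they stand 13 mm farther back than shut.
Start: joints at [1.362, 0.385, 0.008, 0, -1.194, -0.259], TCP at [281.794, 557.846, 242.312] pointing down, gripper open.
Joint ranges: [-3.14, 3.14], [-1.21, 2.06], [-1.07, 1.41], [-3.16, 2.05], [-2.99, -0.16], [-3.1, 3.1]. Speed limits (rad/s): [2.79, 2.79, 3.14, 3.14, 3.14, 3.14].

### API

Orientations are given as a unit quaternion [x, y, z, w].
In Python, from bench import * gives the robot as it stands.
- The arm moves only by the tool servo_tool, never from a script. Its argument "rows" is a list of rows, each a list of 7 numbers: the opening, from 0 (shut) to 1 (fully open), then the shift along the tool's x, y, z in cm, then the turn, a rotation vector about the tool's x, y, z in degrees. A call has 1 to 12 rows; each row shifts and turns the commanded pose from where the row before left it, along the tool's axes as they then stand; what a row does not reach is not made up. A row lasts 1/10 s, in which the tool goes at most 50 mm and 8.59 degrees, less where a joint would pass 70% of its speed; a pose out of reach is approached as far as the arm can. A call is refused whole if a number of a shift passes 5 or a number of a turn 8.59, either way. A call with a gripper value outside its range is refused whole. The fingers move at their own pace and stop on an object; the grip force is fixed at half the most. Time passes only in rows, so rows that do not move let the fingers close. It gives the time, the measured TCP pose, the force and the opening at its end, in the units of the state.
- read_state(): the state, without advancing time (a new reading comes with each control period).
- get_image(name): name is "scene" or "top" or "wrist"; returns a dict with "image" (384x512x3 uint8, red, green, blue), "mtx" (3x3 intrinsics, pixels), "extrinsics" (4x4, takes a point from camera to world coordinates). Camera axes: x right, y up, looking along -z (the intrinsics and any distortion apply to the point x, -y, -z); pixel columns grow to the right and rows downward; lengths in mm; the calibration is good to about 2 mm. The wrist camera is an equidistant fisheye: a pixel r from the principal point sees the ray r / f radians off the axis. A picture is of the moment at which its call begins. There is no depth.
- job_done(): hands the job in, once; it reports no verdict.
The state is a dict: "clock": time; "joints": joint angles; "joint_vel": joint speeds; "joint_efforts": joint torques, N m; "position": TCP position; "ee_rot": TCP orientation; "contact_force": force on the tool from outside, world axes, zero at the start; "wrist_torque": the same for the moment, N m; "gripper_width": finger opening in mm.
Only numpy, scipy, OpenCV 4.12 (cv2) and the standard library are available. Lean on these libraries where they do the work, as an engineer would, in place of code of your own. Each camera call takes 0.05 s, during which the arm holds its last target. There are 200 camera calls.

### The job

The disinfectant tank on the meal-packing table needs refilling: first drop the empty dose bottle that stands on the tank into the clear tub for empties. Then loosen the tank's black filler cap - nobody knows whether it has a normal or a reversed thread, so try gently both ways and see which one turns - lift it off and finish while holding it in the gripper, level and still, at least 5 cm above where it sat, so a colleague can pour. Leave the full bottle and the two meal tubs where they stand.

Things in the scene. Friction and masses are not known exactly. Their poses are not given: they have to be found in the camera images.
- tank: White plastic disinfectant tank fixed to the table, 260 mm (its x) by 240 mm (its y), flat top 120 mm above the table; a grey pump block 75 x 220 mm, 36 mm high, stands on the top along its +x edge, centred at x = 90 mm. Origin: centre of its underside; z up. The cap sits at (-35, -50) mm in its frame, the empty bottle near (-40, +62) mm.
- seat (a point): Fixed point on the tank: centre of the filler neck (124 mm above the table), where the cap rim rests; axes as the tank. Quarter-turn thread, its hand drawn anew each time and not visible: one way (seen from above clockwise or counter-clockwise) the cap turns easily, is free from 45 degrees and lifts straight off at 50 to 120; the other way it hits a hard stop within 5 degrees. Locked, it cannot be pulled off.
- cap_grip (a point): Centre of the grip bar of the black filler cap (loose, about 0.12 kg): a round ribbed cap, 73 mm diameter, 26 mm high, with a bar on top 56 mm long (x), 14 mm wide (y), 30 mm high. This point is half-way up the bar, 41 mm above the cap's lower rim, 15 mm above its flat top. At the start the bar lies along the tank's x. It has about 2 mm of sideways play on the neck.
- empty_bottle_center (a point): Centre, half-way up, of the empty white dose bottle (loose, 40 mm diameter, 85 mm tall, about 40 g, narrower neck and cap in the top third), which stands upright on the tank's flat top.
- crate_in (a point): Centre of the inner floor (5 mm above the table) of the clear open plastic tub for empties, fixed to the table; outside 260 mm (x) by 220 mm (y) by 110 mm high, walls 5 mm; axes along its sides.
- full_bottle_center (a point): Centre of a full dose bottle of the same shape and size, standing on the table itself; a bystander.
- meal_tub1: Lidded round side-dish tub, 78 mm diameter, 47 mm high, on the table; origin at the centre of its underside; a bystander.
- meal_tub2: A second such tub; a bystander.
There are look-alikes about, which are no part of the job. What is shaped like the part that bears empty_bottle_center but orange or red is not meant.

How it is judged (in metres and radians):
On the way, in this order (a step that is already met when the one before it is completed fails the run):
1. the empty bottle lies or stands in the tub, let go (x of empty_bottle_center in the frame of crate_in between -0.125 and 0.125 m and y of empty_bottle_center in the frame of crate_in between -0.105 and 0.105 m and height (world z) of empty_bottle_center below 0.07 m and contact force between empty_bottle and the fingers below 0.1 N and linear speed of empty_bottle below 0.05 m/s), for 0.2 s.
2. the cap is off its neck and held up in the gripper (z of cap_grip in the frame of seat above 0.086 m and contact force between cap and the fingers above 1 N and contact force between cap and tank below 0.05 N and angle between cap_grip's own z axis and vertical below 0.35 rad), for 0.2 s.
At the end, for the whole second after the job is handed in: The empty bottle is inside the tub, released and at rest; the cap is held by the fingers, level within 20 degrees, still, at least 45 mm above its seated height and not touching the tank (all of step 1 and all of step 2 and linear speed of cap below 0.03 m/s); the arm keeps its last pose, push and grip.
It fails at once if the full bottle or a meal tub is shifted more than 40 mm (distance of any of full_bottle_center, meal_tub1, meal_tub2 from where it was at the start of the episode above 0.04 m).
It also fails if it takes over 61 s, if anything falls off the work surface, if the arm or the gripper's body presses on something with over 40 N, if the wrist force passes 120 N, or if a joint passes its speed limit or range.

## Working session

There is one attempt and no reset: what is moved stays moved. The work goes in short steps, Python scripts to look and compute and a tool call to move; the robot and the scene stay as the last step left them, time stands still between calls to the robot, and variables do not carry over. Pictures are saved under pics/ and viewed, about 8 in all and at most 12, crops included, and the job is handed in when it is done.

Besides the shell and the picture viewer there is one more tool, called after "Request:" as a command line: name --pt "numbers of a row" for each row, then --argument value for the rest. servo_tool: Moves the arm, as the interface text tells. Its arguments: {"type":"object","properties":{"rows":{"type":"array","items":{"type":"array","items":{"type":"number"}}}},"required":["rows"]}

```bash
mkdir -p pics
cat > h.py <<'E'
from bench import *
import numpy as np, cv2
def snap(n,f):
    d=get_image(n); cv2.imwrite(f'pics/{f}.png',cv2.cvtColor(d['image'],cv2.COLOR_RGB2BGR)); np.savez(f'pics/{f}.npz',**d); return d
def ray(d,u,v,fish=False):
    K=np.array(d['mtx']);E=np.array(d['extrinsics'])
    a=np.array([(u-K[0,2])/K[0,0],(v-K[1,2])/K[1,1]])
    if fish:
        r=np.hypot(*a)+1e-9; c=np.array([*(a/r*np.sin(r)),np.cos(r)])
    else: c=np.array([*a,1.])
    return E[:3,3],E[:3,:3]@(c*[1,-1,-1])
def onz(d,u,v,z,fish=False):
    o,r=ray(d,u,v,fish); return np.round(o+r*(z-o[2])/r[2],1)
E
python3 - <<'E'
from h import *
a=snap('top','t0');b=snap('scene','s0')
for d in(a,b):print(d['mtx'],np.round(d['extrinsics'],2))
s=read_state();print(s['clock'],s['position'],s['ee_rot'],s['gripper_width'])
cv2.imwrite('pics/m0.png',cv2.cvtColor(np.vstack([a['image']]),cv2.COLOR_RGB2BGR))
E
```

```text
[[480.00012379   0.         251.71945476]
 [  0.         480.00012379 193.45943304]
 [  0.           0.           1.        ]] [[ 1.00000e-02  1.00000e+00 -5.00000e-02  5.10310e+02]
 [-1.00000e+00  1.00000e-02 -0.00000e+00  5.97400e+01]
 [-0.00000e+00  5.00000e-02  1.00000e+00  1.21215e+03]
 [ 0.00000e+00  0.00000e+00  0.00000e+00  1.00000e+00]]
[[368.82971288   0.         256.91132741]
 [  0.         368.82971288 192.55801503]
 [  0.           0.           1.        ]] [[ 6.00000e-01 -6.10000e-01  5.20000e-01  1.04322e+03]
 [ 8.00000e-01  4.40000e-01 -4.00000e-01 -3.34830e+02]
 [ 2.00000e-02  6.60000e-01  7.50000e-01  8.61020e+02]
 [ 0.00000e+00  0.00000e+00  0.00000e+00  1.00000e+00]]
0.1 [281.57905379 557.4082243  241.31073352] [ 9.72753266e-01 -2.31840604e-01 -1.65635662e-04  9.95444726e-04] 85.55120639679748
```

View pics/t0.png

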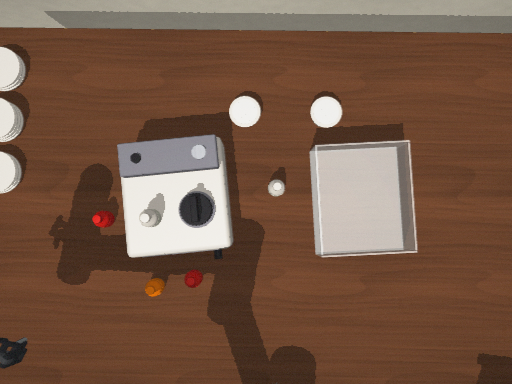

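View pics/s0.png

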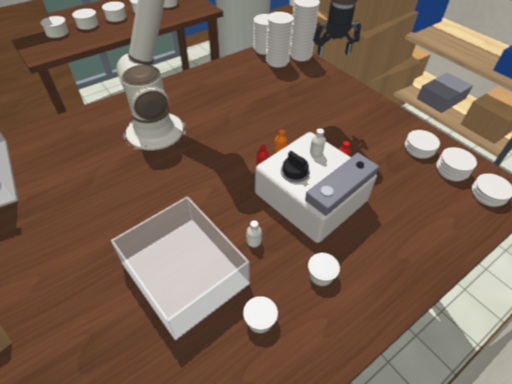

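Top view: the tank is at about (177,196). The white bottle at (148,218) stands on the tank. The white bottle at (276,188) is on the table, so it is the full one. The red ones at (103,219) and (193,279) and the orange one at (154,287) are look-alikes. The black cap is at (197,209) and the tub at (363,198). The white bottle on the tank fits the description, so I'll measure it and confirm with a crop.

Run:
```python
from h import *
a=dict(np.load('pics/t0.npz'));b=dict(np.load('pics/s0.npz'))
im=a['image'];hsv=cv2.cvtColor(im,cv2.COLOR_RGB2HSV)
def blob(mask,box):
    m=np.zeros_like(mask);x0,y0,x1,y1=box;m[y0:y1,x0:x1]=mask[y0:y1,x0:x1]
    c=max(cv2.findContours(m,0,2)[0],key=cv2.contourArea);return c
v=hsv[...,2]
c=blob(((v<70)).astype('u1')*255,(176,186,218,232));print('cap circle',cv2.minEnclosingCircle(c))
(u,w),r=cv2.minEnclosingCircle(c);print('cap z146',onz(a,u,w,148))
# tank corners: top incl. pump (z120 white)
w_=((hsv[...,1]<40)&(v>185)).astype('u1')*255
c=blob(w_,(118,170,236,260));R=cv2.minAreaRect(c);print('tank white',R)
for p in cv2.boxPoints(R):print(onz(a,*p,120))
for p in [(148,218),(150,217),(146,219)]:print('bottle top',onz(a,*p,205))
for p in [(311,147),(409,142),(416,251),(319,256)]:print('tub rim',onz(a,*p,110))
print('full',onz(a,276,186,85), 'tubs',onz(a,245,111,47),onz(a,326,112,47))
C=cv2.resize(im[125:305,85:295],None,fx=3.8,fy=3.3*1.0,interpolation=2)[:600]
S=cv2.resize(b['image'][110:250,230:400],None,fx=3.5,fy=3.5,interpolation=2)
C=cv2.resize(im[160:270,110:240],None,fx=3,fy=3,interpolation=2);S=cv2.resize(b['image'][120:230,240:370],None,fx=3,fy=3,interpolation=2)
cv2.imwrite('pics/c0.png',cv2.cvtColor(np.hstack([C,S]),cv2.COLOR_RGB2BGR))
```

```text
cap circle ((196.035888671875, 208.7041473388672), 16.300880432128906)
cap z146 [531.8 187.8 148. ]
tank white ((175.16311645507812, 212.51502990722656), (80.27635955810547, 102.89435577392578), 84.95755004882812)
[602.3 365.6 120. ]
[626.2 131.7 120. ]
[444.5 112.6 120. ]
[420.9 344.4 120. ]
bottle top [509.8 281.4 205. ]
bottle top [512.  277.2 205. ]
bottle top [507.7 285.5 205. ]
tub rim [678.7 -70.5 110. ]
tub rim [ 693.3 -296.6  110. ]
tub rim [ 443.  -311.6  110. ]
tub rim [428.6 -90.5 110. ]
full [589.1   8.2  85. ] tubs [775.2  84.6  47. ] [ 775.2 -114.    47. ]
```

View pics/c0.png

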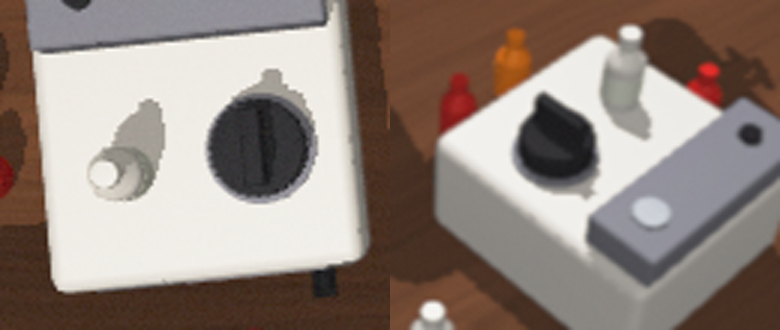

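The crop confirms it: the white-capped bottle standing on the tank at (145,218). Its top is at about (510,289,205). The cap is at about (532,188) and the tank yaw is about +6°. First I turn the tool to the tank's axes and go above the bottle.

Request:
servo_tool --pt "1 0 0 -0.5 0 0 -8.2" --pt "1 0 0 -0.5 0 0 -8.2" --pt "1 0 0 -0.5 0 0 -8.2" --pt "1 0 0 -0.5 0 0 -8.2"

```text
clock: 0.5
position: [281.7, 557.6, 261.8]
ee_rot: [0.998, 0.055, -0.0, 0.001]
contact_force: [0.9, -0.0, -0.5]
gripper_width: 85.4
```

Request:
servo_tool --pt "1 2 2.9 0 0 0 0" --pt "1 2 2.9 0 0 0 0" --pt "1 2 2.9 0 0 0 0" --pt "1 2 2.9 0 0 0 0" --pt "1 2 2.9 0 0 0 0" --pt "1 2 2.9 0 0 0 0" --pt "1 2 2.9 0 0 0 0" --pt "1 2 2.9 0 0 0 0" --pt "1 2 2.9 0 0 0 0" --pt "1 2 2.9 0 0 0 0" --pt "1 0 0 0 0 0 0"

```text
clock: 1.6
position: [512.6, 287.4, 261.6]
ee_rot: [0.999, 0.05, -0.0, 0.001]
contact_force: [0.2, -0.0, -0.5]
gripper_width: 85.5
```

Run:
```python
from h import *
d=snap('wrist','w1');s=read_state();print(s['clock'],s['position'],s['ee_rot'],d['mtx'],np.round(d['extrinsics'],3))
```

```text
1.65 [511.71619729 288.67805041 261.5873465 ] [ 9.98720510e-01  5.05653783e-02 -5.90888881e-04  3.68157773e-04] [[297.31863964   0.         255.71877148]
 [  0.         297.31863964 194.50910431]
 [  0.           0.           1.        ]] [[ 9.90000e-02  9.56000e-01  2.75000e-01  5.82226e+02]
 [-9.95000e-01  9.50000e-02  2.80000e-02  2.93801e+02]
 [ 1.00000e-03 -2.76000e-01  9.61000e-01  3.93157e+02]
 [ 0.00000e+00  0.00000e+00  0.00000e+00  1.00000e+00]]
```

View pics/w1.png

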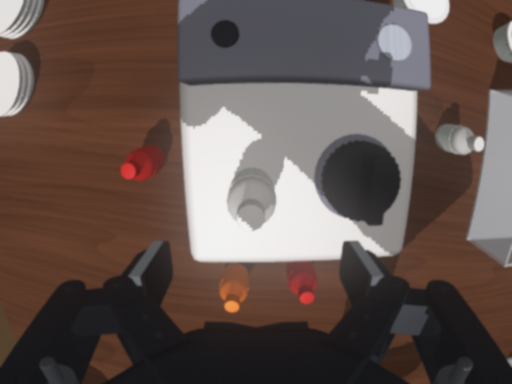

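Wrist view: the bottle's cap is at (252,213) and its body around (252,195). The filler cap disc is centred near (358,178) and the pump block is along the top. I'll work out the positions.

Run:
```python
from h import *
d=dict(np.load('pics/w1.npz'))
for p,z in [((252,213),205),((252,195),178),((252,170),120),((358,178),150)]:print(p,onz(d,*p,z,True))
for p in[(183,83),(417,90)]:print('pump edge at tank',onz(d,*p,120,True))
v=cv2.cvtColor(d['image'],cv2.COLOR_RGB2HSV)[...,2]
m=np.zeros_like(v);m[130:228,312:405]=(v[130:228,312:405]<60)*255
c=max(cv2.findContours(m,0,2)[0],key=cv2.contourArea);print(cv2.minEnclosingCircle(c),cv2.boundingRect(c))
C=d['image'][125:235,225:415];C=np.clip(C.astype(float)*1.5+C*0,0,255).astype('u1')
g=(255*(C/255.)**.5).astype('u1')
cv2.imwrite('pics/c1.png',cv2.cvtColor(cv2.resize(g,None,fx=4,fy=4,interpolation=2),cv2.COLOR_RGB2BGR))
```

```text
(252, 213) [515.3 289.5 205. ]
(252, 195) [520.  290.2 178. ]
(252, 170) [527.5 291.6 120. ]
(358, 178) [536.4 199.3 150. ]
pump edge at tank [603.6 362.8 120. ]
pump edge at tank [628.1 136.2 120. ]
((362.536376953125, 183.2515106201172), 43.415771484375) (324, 141, 76, 83)
```

View pics/c1.png

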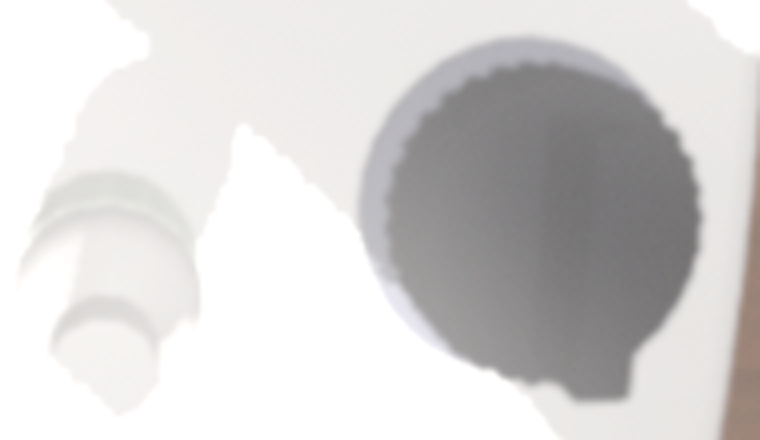

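The bottle axis is at about (516,290), and the two heights agree within 4 mm. The pump edge gives yaw 6.2°. I descend to TCP z≈154 so the gripper body clears the bottle top, then grip.

Request:
servo_tool --pt "1 0.4 -0.1 2 0 0 0" --pt "1 0 0 2.5 0 0 0" --pt "1 0 0 2.5 0 0 0" --pt "1 0 0 2 0 0 0" --pt "1 0 0 1.7 0 0 0" --pt "1 0 0 0 0 0 0" --pt "0 0 0 0 0 0 0" --pt "0 0 0 0 0 0 0" --pt "0 0 0 0 0 0 0" --pt "0 0 0 0 0 0 0" --pt "0 0 0 0 0 0 0" --pt "0 0 0 0 0 0 0"

```text
clock: 2.85
position: [515.6, 292.3, 156.9]
ee_rot: [0.999, 0.052, 0.001, -0.001]
contact_force: [-0.3, 0.5, 4.9]
gripper_width: 38.4
```

Request:
servo_tool --pt "0 0 0 -2 0 0 0" --pt "0 0 0 -2.5 0 0 0" --pt "0 0 0 -2.5 0 0 0" --pt "0 0 0 -2.5 0 0 0" --pt "0 0 0 0 0 0 0"

```text
clock: 3.35
position: [516.3, 292.6, 254.1]
ee_rot: [0.999, 0.052, 0.003, -0.002]
contact_force: [-0.2, 0.4, -0.5]
gripper_width: 38.7
```

Request:
servo_tool --pt "0 0 3 0 0 0 0" --pt "0 0 4.2 0 0 0 0" --pt "0 0 4.2 0 0 0 0" --pt "0 0 4.2 0 0 0 0" --pt "0 0 4.2 0 0 0 0" --pt "0 0 4.2 0 0 0 0" --pt "0 0 4.2 0 0 0 0" --pt "0 0 4.2 0 0 0 0" --pt "0 0 4.2 0 0 0 0" --pt "0 0 4.2 0 0 0 0" --pt "0 0 4.2 0 0 0 0" --pt "0 0 3.6 0 0 0 0"

```text
clock: 4.55
position: [564.9, -193.5, 248.9]
ee_rot: [0.999, 0.052, -0.001, -0.0]
contact_force: [0.7, -0.3, -0.4]
gripper_width: 38.3
```

Run:
```python
from h import *
d=snap('scene','s2');s=read_state();print(s['clock'],s['position'],s['ee_rot'],s['gripper_width'],s['contact_force'])
```

```text
4.6 [ 565.21674385 -197.45686974  248.56979851] [ 9.98749933e-01  4.99679594e-02 -1.24135876e-03  4.83977067e-04] 38.33551733639232 [ 3.21195356 -1.7414007   0.85566335]
```

View pics/s2.png

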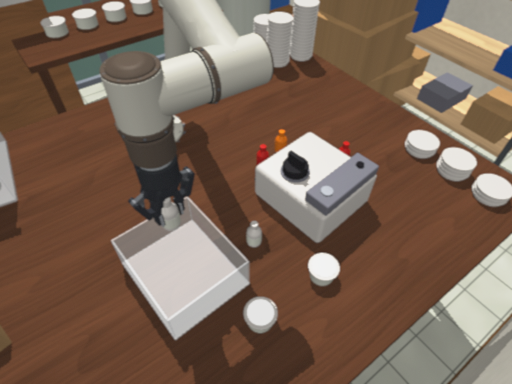

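The bottle is held over the tub (gripper at pixel (170,205)) and the bystanders haven't moved. I lower it in and release.

Request:
servo_tool --pt "0 0 0 2 0 0 0" --pt "0 0 0 3 0 0 0" --pt "0 0 0 3 0 0 0" --pt "0 0 0 3 0 0 0" --pt "0 0 0 3 0 0 0" --pt "0 0 0 3 0 0 0" --pt "0 0 0 2 0 0 0" --pt "0 0 0 0.8 0 0 0" --pt "0 0 0 0 0 0 0" --pt "1 0 0 0 0 0 0" --pt "1 0 0 0 0 0 0" --pt "1 0 0 0 0 0 0"

```text
clock: 5.8
position: [566.4, -191.7, 53.6]
ee_rot: [0.999, 0.052, 0.001, 0.0]
contact_force: [0.4, -0.5, -0.0]
gripper_width: 80.0
```

Request:
servo_tool --pt "1 0 0 0 0 0 0" --pt "1 0 0 0 0 0 0" --pt "1 0 0 0 0 0 0" --pt "1 0 0 -2 0 0 0" --pt "1 0 0 -3 0 0 0" --pt "1 0 0 -4 0 0 0" --pt "1 0 0 -4 0 0 0" --pt "1 0 0 -4 0 0 0" --pt "1 0 0 -4 0 0 0" --pt "1 0 0 -2 0 0 0" --pt "1 0 0 0 0 0 0"

```text
clock: 6.9
position: [567.1, -192.0, 286.7]
ee_rot: [0.999, 0.052, 0.004, 0.001]
contact_force: [-0.4, -0.2, 0.9]
gripper_width: 85.7
```

Request:
servo_tool --pt "1 0.6 -3.3 0 0 0 0" --pt "1 0 -3.9 0 0 0 0" --pt "1 0 -3.9 0 0 0 0" --pt "1 0 -3.9 0 0 0 0" --pt "1 0 -3.9 0 0 0 0" --pt "1 0 -3.9 0 0 0 0" --pt "1 0 -3.9 0 0 0 0" --pt "1 0 -3.9 0 0 0 0" --pt "1 0 -3.9 0 0 0 0" --pt "1 0 -3.8 0 0 0 0" --pt "1 0 0 0 0 0 0" --pt "1 0 0 0 0 0 0"

```text
clock: 8.1
position: [530.9, 190.5, 280.8]
ee_rot: [0.999, 0.053, -0.001, 0.001]
contact_force: [0.7, -0.4, -0.1]
gripper_width: 85.5
```

Run:
```python
from h import *
d=snap('wrist','w3');s=read_state();print(s['clock'],s['position'],s['ee_rot'],s['joints'])
t=snap('top','t3')
g=(255*(d['image']/255.)**.5).astype('u1')[80:300,130:410]
A=cv2.resize(g,None,fx=1.9,fy=1.9,interpolation=2);B=cv2.resize(t['image'][120:270,290:430],(268,288))
B=np.vstack([B,np.zeros((A.shape[0]-288,268,3),'u1')])
cv2.imwrite('pics/c3.png',cv2.cvtColor(np.hstack([A,B]),cv2.COLOR_RGB2BGR))
```

```text
8.15 [531.08185107 189.75096131 281.18879417] [ 9.98620320e-01  5.24989227e-02 -1.01558477e-03  5.37415692e-04] [ 6.30332721e-01  2.56526799e-01 -7.95240854e-02 -2.21271445e-04
 -1.23703394e+00  1.04558254e+00]
```

View pics/c3.png

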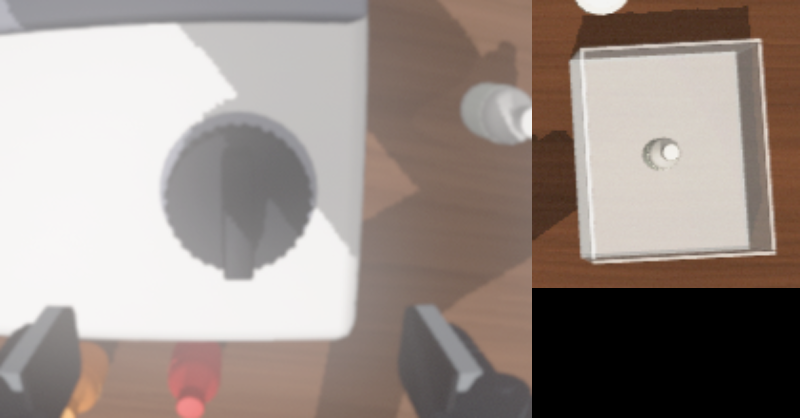

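The empty bottle stands in the middle of the tub. The filler cap disc is centred at about (256.3,183.2) in wrist pixels, and the bar is parallel to the tool x axis.

Run:
```python
from h import *
d=dict(np.load('pics/w3.npz'))
print('disc',onz(d,256.3,183.2,150,True))
for p in[(238,145),(238,280)]: print('bar end',onz(d,130+p[0]/1.9,80+p[1]/1.9,180,True))
print('rightedge',onz(d,130+357/1.9,80+300/1.9,120,True),onz(d,130+369/1.9,80+30/1.9,120,True))
```

```text
disc [535.9 189.7 150. ]
bar end [565.  193.7 180. ]
bar end [505.1 187.4 180. ]
rightedge [474.6 115.4 120. ] [624.2 131.9 120. ]
```

Request:
servo_tool --pt "1 0.4 0 2 0 0 0" --pt "1 0 0 3 0 0 0" --pt "1 0 0 3 0 0 0" --pt "1 0 0 2 0 0 0" --pt "1 0 0 1.6 0 0 0" --pt "1 0 0 0 0 0 0" --pt "0 0 0 0 0 0 0" --pt "0 0 0 0 0 0 0" --pt "0 0 0 0 0 0 0" --pt "0 0 0 0 0 0 0" --pt "0 0 0 0 0 0 0" --pt "0 0 0 0 0 0 0"

```text
clock: 9.4
position: [535.9, 190.8, 167.0]
ee_rot: [0.999, 0.052, 0.001, -0.0]
contact_force: [-1.4, 0.9, 2.5]
gripper_width: 13.0
```

Request:
servo_tool --pt "0 0 0 0 0 0 0" --pt "0 0 0 0 0 0 0" --pt "0 0 0 0 0 0 0" --pt "0 0 0 0 0 0 0"

```text
clock: 9.8
position: [536.0, 190.8, 167.0]
ee_rot: [0.999, 0.053, 0.001, -0.0]
contact_force: [-0.7, 2.1, 5.5]
gripper_width: 12.3
```

Run:
```python
from h import *
s=read_state();print(s['clock'],s['position'],s['ee_rot'],s['contact_force'],s['wrist_torque'],s['gripper_width'])
```

```text
9.8 [535.95376813 190.78197959 166.96027274] [ 9.98620318e-01  5.25060602e-02  6.63679415e-04 -3.64495630e-04] [-0.6967031   2.11241663  5.45469698] [0.5398666  0.37228553 0.03276695] 12.337399050321478
```

Gripped. First trial: +10° about tool z (clockwise from above), gently.

Request:
servo_tool --pt "0 0 0 0 0 0 2" --pt "0 0 0 0 0 0 2" --pt "0 0 0 0 0 0 2" --pt "0 0 0 0 0 0 2" --pt "0 0 0 0 0 0 0" --pt "0 0 0 0 0 0 0"

```text
clock: 10.4
position: [536.4, 190.9, 167.0]
ee_rot: [1.0, -0.015, 0.001, -0.0]
contact_force: [0.4, 2.1, 4.8]
gripper_width: 12.9
```

Run:
```python
from h import *
s=read_state();print(s['clock'],s['position'],s['ee_rot'],s['contact_force'],s['wrist_torque'],s['gripper_width'],s['joint_efforts'][5])
```

```text
10.4 [536.36649599 190.92962131 167.01934711] [ 9.99886692e-01 -1.50069769e-02  1.17517197e-03 -1.17136513e-04] [0.40526219 2.09686473 4.75094717] [ 0.63871004 -0.05816996  1.73730334] 12.867330076335367 -1.703503355383873
```

Moment about z is 1.74 N m, which suggests a stop. Now the other way.

Request:
servo_tool --pt "0 0 0 0 0 0 -2" --pt "0 0 0 0 0 0 -2" --pt "0 0 0 0 0 0 -2" --pt "0 0 0 0 0 0 -2" --pt "0 0 0 0 0 0 -2" --pt "0 0 0 0 0 0 -2" --pt "0 0 0 0 0 0 -2" --pt "0 0 0 0 0 0 -2" --pt "0 0 0 0 0 0 0" --pt "0 0 0 0 0 0 0"

```text
clock: 11.4
position: [535.8, 189.7, 166.9]
ee_rot: [0.993, 0.12, 0.0, 0.0]
contact_force: [0.5, 0.1, 6.3]
gripper_width: 12.7
```

Run:
```python
from h import *
s=read_state();print(s['clock'],s['position'],s['ee_rot'],s['contact_force'],s['wrist_torque'],s['gripper_width'],s['joint_efforts'][5],s['joints'][5])
```

```text
11.4 [535.78178827 189.69685248 166.92471479] [9.92755043e-01 1.20155737e-01 1.51695078e-04 3.21738142e-05] [0.48434893 0.1382948  6.25733719] [-0.12615933  0.03355806  0.07408255] 12.719052412731378 -0.10011901147663593 1.1861654225435982
```

Counter-clockwise (tool -z) turns freely at 0.07 N m. I continue to about 85° total; joint 6 ends at about 2.5 rad, within range.

Request:
servo_tool --pt "0 0 0 0 0 0 -4" --pt "0 0 0 0 0 0 -5" --pt "0 0 0 0 0 0 -5" --pt "0 0 0 0 0 0 -5" --pt "0 0 0 0 0 0 -5" --pt "0 0 0 0 0 0 -5" --pt "0 0 0 0 0 0 -5" --pt "0 0 0 0 0 0 -5" --pt "0 0 0 0 0 0 0"

```text
clock: 12.3
position: [535.0, 191.1, 167.0]
ee_rot: [0.895, 0.445, 0.0, -0.001]
contact_force: [-3.9, 4.4, 8.3]
gripper_width: 13.1
```

Request:
servo_tool --pt "0 0 0 0 0 0 -5" --pt "0 0 0 0 0 0 -5" --pt "0 0 0 0 0 0 -5" --pt "0 0 0 0 0 0 -5" --pt "0 0 0 0 0 0 -5" --pt "0 0 0 0 0 0 -5" --pt "0 0 0 0 0 0 -5" --pt "0 0 0 0 0 0 -4" --pt "0 0 0 0 0 0 0" --pt "0 0 0 0 0 0 0"

```text
clock: 13.3
position: [533.7, 192.4, 167.1]
ee_rot: [0.696, 0.718, 0.001, -0.002]
contact_force: [-9.7, 9.7, 11.9]
gripper_width: 13.1
```

Run:
```python
from h import *
s=read_state();print(s['clock'],s['position'],s['ee_rot'],s['contact_force'],s['wrist_torque'],s['gripper_width'],s['joint_efforts'][5],s['joints'][5])
```

```text
13.3 [533.74277683 192.35747857 167.10682916] [ 6.96092952e-01  7.17947479e-01  6.96531666e-04 -2.35245477e-03] [-9.66867927  9.72426759 11.86147588] [ 2.822162    2.7434822  -0.04195803] 13.14555276851403 0.080822235904634 2.5469350366156767
```

Turned 86° with almost no torque; only about 14 N of side load. I relieve it by 1.5 mm in each axis, then lift slowly.

Request:
servo_tool --pt "0 0.15 -0.15 0 0 0 0" --pt "0 0 0 -0.3 0 0 0" --pt "0 0 0 -0.5 0 0 0" --pt "0 0 0 -0.5 0 0 0" --pt "0 0 0 -0.5 0 0 0" --pt "0 0 0 -0.5 0 0 0" --pt "0 0 0 0 0 0 0"

```text
clock: 14.0
position: [533.7, 190.8, 189.0]
ee_rot: [0.695, 0.719, -0.001, -0.0]
contact_force: [0.4, 0.4, -1.4]
gripper_width: 12.9
```

Request:
servo_tool --pt "0 0 0 -1 0 0 0" --pt "0 0 0 -1.5 0 0 0" --pt "0 0 0 -1.5 0 0 0" --pt "0 0 0 -1.5 0 0 0" --pt "0 0 0 -1 0 0 0" --pt "0 0 0 -0.5 0 0 0" --pt "0 0 0 0 0 0 0" --pt "0 0 0 0 0 0 0" --pt "0 0 0 0 0 0 0" --pt "0 0 0 0 0 0 0" --pt "0 0 0 0 0 0 0"

```text
clock: 15.1
position: [533.9, 191.8, 258.8]
ee_rot: [0.695, 0.719, -0.0, -0.0]
contact_force: [0.2, 1.0, -1.7]
gripper_width: 12.9
```

Run:
```python
from h import *
d=snap('scene','s4');t=snap('top','t4');s=read_state();print(s['clock'],s['position'],s['contact_force'],s['gripper_width'],np.abs(s['joint_vel']).max())
A=cv2.resize(d['image'][90:360,90:410],None,fx=1.5,fy=1.5,interpolation=2);B=cv2.resize(t['image'][80:280,200:430],(310,270))
B=np.vstack([B,np.zeros((A.shape[0]-270,310,3),'u1')])
cv2.imwrite('pics/c4.png',cv2.cvtColor(np.hstack([A,B]),cv2.COLOR_RGB2BGR))
```

```text
15.2 [533.99335292 191.78429075 259.09196165] [-0.53786873  0.30642738 -0.94145256] 12.737092176669057 0.001326461456185215
```

View pics/c4.png

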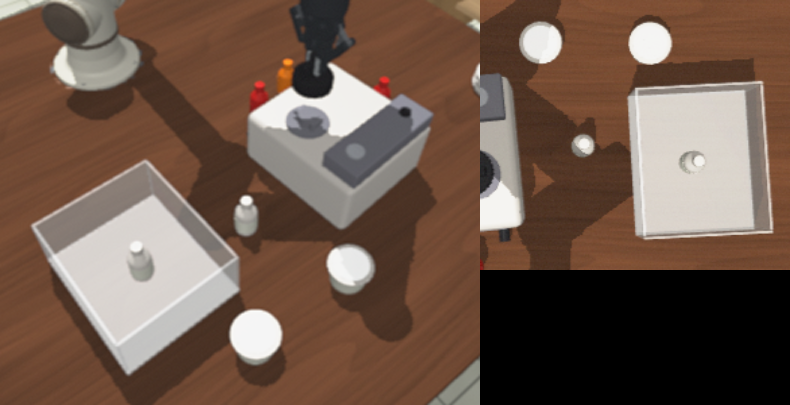

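The cap hangs level in the gripper about 92 mm above its seat, with the neck bare below it. The empty bottle stands in the tub and the bystanders have not moved. Handing in.

```bash
python3 -c "
from bench import *
print(job_done());s=read_state();print(s['clock'],s['position'],s['gripper_width'],s['contact_force'])"
```

```text
the job is handed in; nothing more can be done
None
the job is handed in; nothing more can be done
```

I finished the job and handed it in at about 15 s on the robot's clock. `job_done()` gives no verdict, and no reading could be taken after hand-in.

- **Empty bottle:** I took it off the tank, lowered it into the clear tub and let go. In the last picture it stands upright near the middle of the tub.
- **Thread:** Clockwise, the moment rose to 1.7 N m within about 8° of tool turn, so that was the stop. Counter-clockwise it turned freely, at most 0.1 N m in the readings I took. It is a normal thread.
- **Cap:** I turned it about 86° counter-clockwise and eased off a side load of about 14 N. It then lifted off without resistance. It is held about 92 mm above its seat. The last readings showed an opening of 12.7 mm, almost no joint motion and a force of about 1 N, roughly the cap's weight. The picture shows it level, with the neck bare below.
- **Bystanders:** The full bottle and both meal tubs look unmoved in the pictures; I did not re-measure their positions.

**Disagreements:** two height estimates of the empty bottle's position differed by about 4 mm, and my first wrist-camera reading of the cap was off by about 10 mm. A closer look corrected the cap reading before I gripped it.

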